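# Lock a die blank in the two-stage clamp

### The arm

A 7-joint arm with a two-finger parallel gripper is mounted at the origin on a cart in front of the work surface, level with it; the furniture and walls round the work are solid. World frame = base frame: x ahead of the robot, y to its left, z up, the work surface at z = 0. Lengths are in m, angles in degrees, forces in N, time in s.
With the tool pointing down it reaches from about 0.4 to 0.85 m from the base axis. Payload 10.4 kg.
Tool frame: the origin (TCP) lies midway between the tips of the shut fingers; the grasp point (between the pads) lies 19 mm behind it; x points along the fingers, z is the direction in which the jaws open and shut, and the axes are right-handed (so a half turn about x gives the same grasp; the last joint's range is limited). The gripper opens to 87 mm and grips with 3 to 60 N. Pads are 19 mm wide; open, the fingers measure 117 mm over their backs; the gripper's body (75 mm by 190 mm) begins 51 mm behind the grasp point.
Start: joints at [69.064, 19.034, -3.707, 83.658, 1.238, 77.344, -5.071], TCP at [0.21, -0.589, 0.198] pointing down, gripper open.
Joint ranges: [-148.97, 148.97], [-28.65, 121.19], [-84.17, 76.75], [9.2, 138.47], [-72.65, 252.65], [3.7, 117.97], [-149.18, 149.18]. Speed limits (degrees/s): [127.2, 127.2, 159.86, 159.86, 180, 180, 180].

### API

Orientations are given as a 3x3 rotation matrix whose columns are the frame's x, y, z axes.
In Python, from bench import arm gives the robot as it stands.
- The arm moves only by the shell command python3 -m creep 'ROWS' [OPENING]. ROWS is a JSON object of lists of equal length, an entry for each row: "linear": the shift along the world's x, y, z in mm, a list of three; "yaw": the turn about the world's z in degrees. In form: {"linear": [[tx, ty, tz], ...], "yaw": [yaw, ...]}. A call has 1 to 8 rows; each row is the pose to reach, as a shift and turn from the pose commanded when the call began; what a row does not reach only later rows make up. A row lasts 1/12 s, in which the tool goes at most 41.7 mm and 7.16 degrees, less where a joint would pass 70% of its speed; a pose out of reach is approached as far as the arm can. A call with a gripper value outside its range is refused whole. OPENING is the opening, from 0 (shut) to 1 (fully open), set as the call begins (- or left out, the last holds). The fingers move at their own pace and stop on an object; the grip force is fixed at half the most. Time passes only in rows, so rows that repeat a pose let the fingers close. It gives the time, the measured TCP pose, the force and the opening at its end, in the units of the state.
- arm.read_state(): the state, without advancing time (a new reading comes with each control period).
- arm.camera(name): name is "side" or "top"; returns (picture, depth): 420x560x3 uint8, red, green, blue; 420x560 float32, m along the optical axis (not along the pixel's ray), 0 where there is no reading.
- arm.camera_info(name): a dict with "fx", "fy", "cx", "cy" (pixels), "R" (3x3) and "t" (3): a world point X has camera coordinates R X + t. Camera axes: x right, y down, z forward; pixel columns grow to the right and rows downward; lengths in m; the calibration is good to about 2 mm. A picture is of the moment at which its call begins. camera_info takes no time and is no camera call.
- arm.close_job(): hands the job in, once; it reports no verdict.
Trained networks look in the newest picture that a camera, given by its name, has taken for a name from the list of things; names that differ only in an ending like _2 or _b are one class to them, and where a whole thing is asked for, a point or a joint stands for the part that bears it (a point fixed in the world has none). Each returns a list of dicts, best first, with "score" (0 to 1); they miss things now and then, are a little off and sometimes report something else, mostly with a low value. They report only what shows in the picture. A call takes as long as a camera call. They do not tell look-alikes from the thing itself.
- arm.look_for(target, camera): "box" ([left, top, width, height] in pixels, round what is visible of it).
- arm.silhouettes(target, camera): "region" (420x560 bool, what is visible of it) and "box" ([left, top, width, height] in pixels, round what is visible of it).
- arm.mark_of(target, camera): "pixel" ([column, row] in pixels: a listed point, or the origin of a listed thing).
The state is a dict: "clock": time; "joints": joint angles; "qvel": joint speeds; "joint_torque": joint torques, N m; "eef_pos": TCP position; "ee_rot": TCP orientation; "contact_force": force on the tool from outside, world axes, zero at the start; "ft_torque": the same for the moment, N m; "width": finger opening in m.
Only numpy, scipy, OpenCV 4.12 (cv2) and the standard library are available. Lean on these libraries where they do the work, as an engineer would, in place of code of your own. Each camera call takes 0.05 s, during which the arm holds its last target. There are 200 camera calls.

### The job

Get the steel die blank ready for engraving without picking anything up: with the fingertips, push the blank along the bed of the clamp until it sits fully home against the end stop. Only then push the clamp's cam lever round, past its first notch (where the jaw just touches) and on to the second, at its stop, so that the jaw locks the blank against the fence. Leave the tools lying round the clamp where they are.

Things in the scene. Friction and masses are not known exactly. Their poses are not given: they have to be found in the camera images.
- die_clamp: Two-stage die clamp bolted to the table (fixed; place and yaw vary). Origin on the table top (z = 0); x points from its open front to its end stop (away from the robot at yaw 0), y left to its fence. In mm: cast base x -103..87, y -114..62, 14 high, two lugs out to y 89; ground bed x -96..45, y -36..52, top z 22; round index plate at the right, radius 42, top z 46.
- end_stop (a point): Foot of the end stop's front face, at bed height (z 22 mm), at x 45, y 5 mm in the clamp's frame; axes as the clamp's. The stop is 14 mm higher than the bed and 88 mm wide. The blank is home when its back face meets this frame's plane x = 0.
- fence (a point): Middle of the foot of the fixed fence's face, left of the channel, at x 14, y 30 mm in the clamp's frame and bed height; axes as the clamp's. The fence is 63 mm long (clamp x -18..45) and 14 mm higher than the bed. The channel between it and the jaw is open to the front.
- blank_centre (a point): Centre of the loose steel die blank, half-way up: 80 mm (x, along the channel) x 50 mm x 16 mm high, about 0.45 kg, scribed lines on top. It lies flat on the bed (top 38 mm above the table), 18 to 40 mm short of the end stop, its front standing out of the channel. Home, its front face is at x -35 mm in the clamp's frame, 17 mm in front of fence and jaw.
- blank_back (a point): Middle of the lower edge of the blank's back face (towards the end stop), 40 mm behind the blank's centre; moves with the blank.
- lever_pivot (a point): Vertical axis of the cam lever, on top of the index plate, 46 mm above the table, at x 12, y -76 mm in the clamp's frame.
- lever_grip (a point): Middle of the upright black grip at the end of the cam lever, 95 mm from the pivot: a round post 19 mm across, from 58 to 94 mm above the table (this point 76). The lever's flat bar, 14 mm wide, top 56 mm above the table, runs to it from the pivot; an index plunger stands on it 34 mm from the pivot, up to 69 mm above the table.
- cam_lever (a joint): Lever angle, rad, counter-clockwise from above. 0 to 0.06 at the start: open, lever to the clamp's front right (135 deg clockwise from its +x). 0.65: first notch, jaw just touching. 1.30: second notch and hard stop, locked (rests at 1.26 to 1.30), lever to the back right. A detent holds each notch; each hump (at 0.33, 0.98) needs up to about 9 N at the grip, then snaps on.
- jaw: The clamp's sliding steel jaw right of the blank, 60 mm long, top 36 mm above the table, face at y -26 mm in the clamp's frame when open, 6 mm further from the fence than the blank is wide. The lever moves it 6 mm towards the fence at the first notch, 12.5 mm at the second, where its spring presses the blank to the fence with some 15 N.
- oilstone: Bystander, loose: combination oilstone, a pale bar 150 x 50 mm and 25 mm high, lying at the right.
- loupe: Bystander, loose: eye loupe, a black cup 41 mm across and 34 mm tall, standing behind the clamp.
- graver_13: Bystander, loose: engraving graver with a pear-shaped wooden handle, 169 mm long, lying left of the clamp.
- punch_6: Bystander, loose: steel chasing punch, a bar 150 mm long and 9 mm thick, lying front left of the clamp.
- oil_bottle: Bystander, loose: amber glass bottle with black cap, 39 mm across, 80 mm tall, behind the clamp.
- dividers: Bystander, loose: spring dividers, 128 mm long, 9 mm thick, lying at the right.
Mind the look-alikes: they are no part of the job. What is meant by the part that bears blank_centre is not blue or pink, and is the larger of those in its own colour.

How it is judged:
By the outcome, as a careful person would: the job done as asked, in the order asked, and still so for the second after the job is handed in, with the robot touching nothing.
It also fails if it takes over 48 s, if anything falls off the work surface, if the arm or the gripper's body presses on something with over 40 N, if the wrist force passes 120 N, or if a joint passes its speed limit or range.

## Working session

There is one attempt and no reset: what is moved stays moved. The work goes in short steps, Python scripts to look and compute and a shell command to move; the robot and the scene stay as the last step left them, time stands still between calls to the robot, and variables do not carry over. Pictures are saved under pics/ and viewed, about 8 in all and at most 12, crops included, and the job is handed in when it is done.

```bash
ls; mkdir -p pics; cat > h.py <<'E'
import numpy as np, cv2
from bench import arm
def ray(cam,px,z):
    i=arm.camera_info(cam);R=np.array(i['R']);t=np.array(i['t'])
    d=R.T@np.array([(px[0]-i['cx'])/i['fx'],(px[1]-i['cy'])/i['fy'],1]);c=-R.T@t
    return c+d*(z-c[2])/d[2]
def proj(cam,X):
    i=arm.camera_info(cam);p=np.array(i['R'])@np.array(X)+np.array(i['t'])
    return [i['fx']*p[0]/p[2]+i['cx'],i['fy']*p[1]/p[2]+i['cy']]
E
python3 - <<'E'
from h import *
ims=[]
for c in ("top","side"):
    im,d=arm.camera(c); cv2.imwrite(f'pics/{c}0.png',cv2.cvtColor(im,cv2.COLOR_RGB2BGR))
Z={'die_clamp':0,'end_stop':.022,'fence':.022,'blank_centre':.03,'blank_back':.022,'lever_pivot':.046,'lever_grip':.076}
for c in ("top","side"):
  for k,z in Z.items():
    for m in arm.mark_of(k,c)[:4]: print(c,k,round(m['score'],2),np.round(m['pixel'],1),np.round(ray(c,m['pixel'],z),4))
print(arm.read_state())
E
```

```text
pics
top die_clamp 0.83 [266.8 211. ] [0.5789 0.0132 0.    ]
top die_clamp 0.24 [258.4 127.3] [0.8035 0.0355 0.    ]
top end_stop 0.64 [262.3 191.9] [0.6255 0.024  0.022 ]
top end_stop 0.39 [297.4 203.5] [ 0.5951 -0.0655  0.022 ]
top fence 0.6 [255.2 205. ] [0.5917 0.0421 0.022 ]
top blank_centre 0.88 [349.7 267.5] [ 0.4327 -0.1936  0.03  ]
top blank_centre 0.77 [341.3 205.6] [ 0.5881 -0.1764  0.03  ]
top blank_centre 0.73 [268.  220.6] [0.5508 0.0093 0.03  ]
top blank_centre 0.5 [273.  276.7] [ 0.4113 -0.003   0.03  ]
top blank_back 0.78 [340.7 268.2] [ 0.4311 -0.1723  0.022 ]
top blank_back 0.67 [266.7 205.3] [0.5908 0.0128 0.022 ]
top blank_back 0.58 [254.7 205.1] [0.5915 0.0433 0.022 ]
top blank_back 0.57 [346.3 210.9] [ 0.5755 -0.1899  0.022 ]
top lever_pivot 0.85 [295.3 201.5] [ 0.5968 -0.0594  0.046 ]
top lever_grip 0.81 [328.7 226.5] [ 0.5311 -0.1383  0.076 ]
side end_stop 0.86 [254.4 220. ] [0.6152 0.0143 0.022 ]
side end_stop 0.58 [380.3 180.3] [ 0.6636 -0.3329  0.022 ]
side fence 0.61 [247.8 229.3] [0.5922 0.0353 0.022 ]
side blank_centre 0.97 [260.7 238.5] [0.5547 0.0115 
[... 720 characters left out ...]
77.34281231, -5.07202381]), 'qvel': array([ 0.00013101,  0.02272878,  0.02087118, -0.03409903,  0.07984935,
       -0.0594256 ,  0.00534724]), 'joint_torque': array([-7.13017071e-04, -6.22989464e+01,  2.38533650e-02, -3.90100694e+01,
       -6.11674134e-02,  3.14810278e-02, -1.12881344e-05]), 'eef_pos': array([ 0.21007013, -0.58867673,  0.19798216]), 'ee_rot': array([[ 5.28787450e-05,  9.41845753e-01,  3.36045495e-01],
       [-1.01889542e-04,  3.36045499e-01, -9.41845748e-01],
       [-9.99999993e-01,  1.55640994e-05,  1.13733897e-04]]), 'contact_force': array([-0.13893862,  0.40879721, -0.52291499]), 'ft_torque': array([-0.0069852 , -0.02345137, -0.0036095 ]), 'width': 0.08705212643329882}
```

View pics/top0.png

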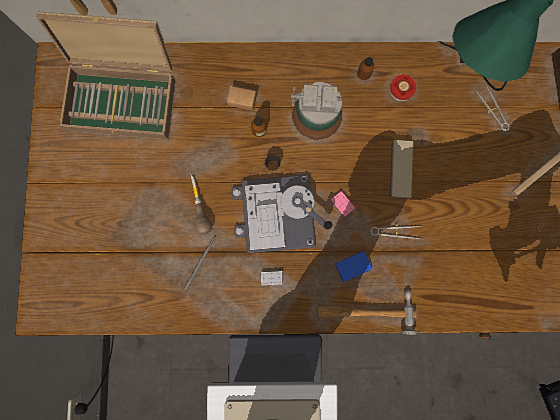

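View pics/side0.png

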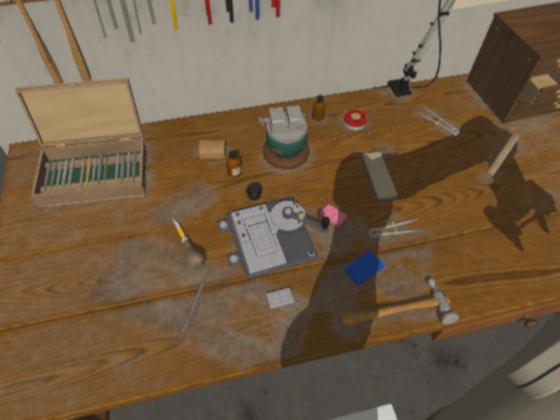

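```bash
cat > fit.py <<'E'
from h import *
from scipy.optimize import least_squares
P={'die_clamp':(0,0,0),'end_stop':(.045,.005,.022),'fence':(.014,.030,.022),'lever_pivot':(.012,-.076,.046)}
def w(p,q): 
    c,s=np.cos(p[2]),np.sin(p[2]); return np.array([p[0]+c*q[0]-s*q[1],p[1]+s*q[0]+c*q[1],q[2]])
E
python3 - <<'E'
from fit import *
obs=[];pics={}
for c in ("top","side"):
  im,d=arm.camera(c);pics[c]=im
  for k in P:
    for m in arm.mark_of(k,c)[:1]:
      if m['score']>.5: obs.append((c,k,m['pixel']))
f=lambda p:np.concatenate([np.array(proj(c,w(p,P[k])))-px for c,k,px in obs])
r=least_squares(f,[.58,.01,.07],loss='soft_l1',x_scale=[.01,.01,.1])
p=r.x;print(p,np.degrees(p[2]));print(np.round(f(p).reshape(-1,2),1),[o[:2] for o in obs])
out=[]
for c in ("top","side"):
  o=np.array(proj(c,w(p,(0,-.02,.02)))).astype(int); s=6
  x0,y0=o[0]-65,o[1]-48
  im=cv2.resize(pics[c][y0:y0+96,x0:x0+130],None,fx=s,fy=s,interpolation=cv2.INTER_CUBIC)[:,:,::-1].copy()
  def poly(pts,col):
    q=np.array([((np.array(proj(c,w(p,a)))-[x0,y0]+.5)*s) for a in pts]).astype(np.int32);cv2.polylines(im,[q],True,col,1)
  def rect(a,b,cc,d,z,col): poly([(a,cc,z),(b,cc,z),(b,d,z),(a,d,z)],col)
  rect(-.103,.087,-.114,.062,.014,(0,0,255));rect(-.096,.045,-.036,.052,.022,(0,255,0))
  rect(-.018,.045,.03,.031,.036,(255,0,0)); poly([(.012+.042*np.cos(t),-.076+.042*np.sin(t),.046) for t in np.arange(0,6.3,.2)],(0,255,255))
  cv2.imwrite(f'pics/{c}1.png',im)
E
```

```text
[0.57854886 0.01021486 0.08363125] 4.791717719395235
[[-0.6  1. ]
 [ 0.4  1.6]
 [ 2.2  0.2]
 [ 0.7 -0.9]
 [-0.4  0.9]
 [-2.4 -1.3]
 [-3.3 -1.5]
 [ 1.6  0.1]] [('top', 'die_clamp'), ('top', 'end_stop'), ('top', 'fence'), ('top', 'lever_pivot'), ('side', 'die_clamp'), ('side', 'end_stop'), ('side', 'fence'), ('side', 'lever_pivot')]
```

View pics/top1.png

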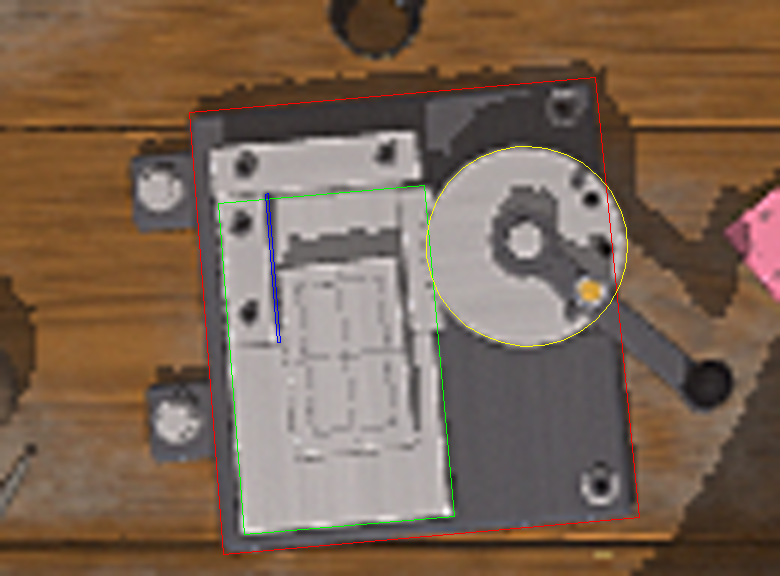

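View pics/side1.png

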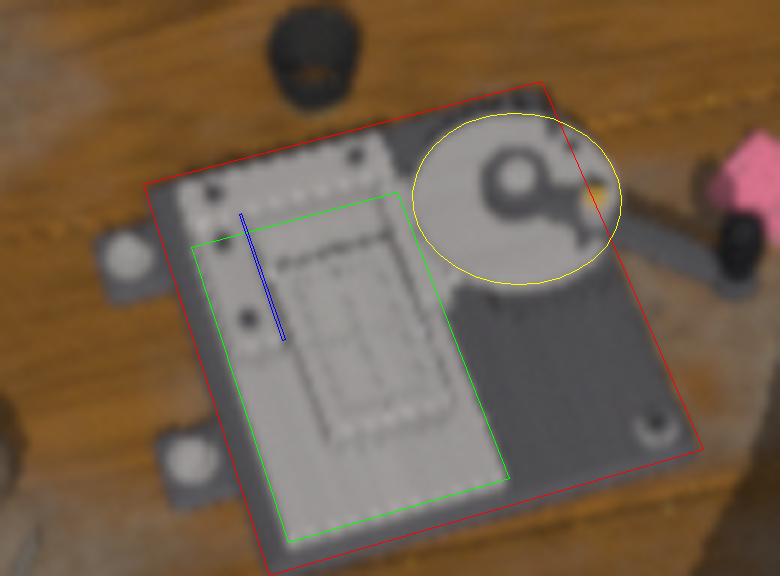

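```bash
python3 - <<'E'
from fit import *
p=[0.57854886,0.01021486,0.08363125]
o=np.array(proj("top",w(p,(0,-.02,.02)))).astype(int);x0,y0=o[0]-65,o[1]-48
def cl(X): 
    d=X[:2]-p[:2];c,s=np.cos(p[2]),np.sin(p[2]);return np.round([1e3*(c*d[0]+s*d[1]),1e3*(-s*d[0]+c*d[1])],1)
for q in [(277,268),(395,258),(295,460),(418,445)]:
    X=ray("top",(q[0]/6+x0-.5,q[1]/6+y0-.5),.038);print('blank',np.round(X,4),cl(X))
im,d=arm.camera("top")
i=arm.camera_info("top");R=np.array(i['R']);t=np.array(i['t'])
v,u=np.mgrid[190:220,325:360];Z=d[190:220,325:360]
X=(np.stack([(u-i['cx'])/i['fx']*Z,(v-i['cy'])/i['fy']*Z,Z],-1)-t)@R
c=im[190:220,325:360].astype(int);m=(c[...,0]>c[...,1]+60)&(c[...,2]>c[...,1]+10)
print('pink',m.sum(),X[m].min(0),X[m].max(0))
for n,q in dict(frontpre=(-.095,.002),pivot=(.012,-.076)).items(): print(n,w(p,(*q,0)))
for a in (0,.03,.33,.65,.98,1.3):
  th=a-2.356; g=(.012+.095*np.cos(th),-.076+.095*np.sin(th),.076); print(a,np.round(w(p,g),4))
E
```

```text
blank [0.5891 0.04   0.038 ] [13.  28.8]
blank [ 0.5931 -0.0094  0.038 ] [ 12.9 -20.8]
blank [0.5088 0.0323 0.038 ] [-67.7  27.8]
blank [ 0.5147 -0.0187  0.038 ] [-66.  -23.5]
pink 266 [ 0.56604913 -0.21180688  0.00377234] [ 0.6265136  -0.15332142  0.0163022 ]
frontpre [0.48371382 0.00427216 0.        ]
pivot [ 0.59685549 -0.06451711  0.        ]
0 [ 0.5355 -0.1371  0.076 ]
0.03 [ 0.5377 -0.1389  0.076 ]
0.33 [ 0.5624 -0.153   0.076 ]
0.65 [ 0.592  -0.1594  0.076 ]
0.98 [ 0.623  -0.1559  0.076 ]
1.3 [ 0.6504 -0.143   0.076 ]
```

```bash
python3 -m creep '{"linear":[[20,36,0],[40,72,0],[60,108,0],[80,144,0],[100,180,0],[120,216,0],[140,252,0],[160,288,0]],"yaw":[-7,-14,-14.8,-14.8,-14.8,-14.8,-14.8,-14.8]}' 0
```

```text
clock: 2.02
eef_pos: [0.3707, -0.2988, 0.1983]
ee_rot: [[0.0, 0.996, 0.084], [-0.001, 0.084, -0.996], [-1.0, 0.0, 0.001]]
contact_force: [1.2, -0.7, 0.2]
width: 0.0417
```

```bash
python3 -m creep '{"linear":[[14,38,0],[28,76,0],[43,114,0],[57,152,0],[72,190,0],[87,228,0],[101,266,-15],[114,303,-30]],"yaw":[0,0,0,0,0,0,0,0]}' && python3 -m creep '{"linear":[[0,2,-38],[0,2,-76],[0,2,-110],[0,2,-130],[0,2,-138],[0,2,-138]],"yaw":[0,0,0,0,0,0]}'
```

```text
clock: 2.68
eef_pos: [0.4847, 0.0027, 0.1694]
ee_rot: [[0.003, 0.996, 0.084], [-0.001, 0.084, -0.996], [-1.0, 0.003, 0.001]]
contact_force: [0.9, 0.1, -0.7]
width: 0.0011
clock: 3.18
eef_pos: [0.4824, 0.0028, 0.0293]
ee_rot: [[-0.003, 0.996, 0.085], [0.0, 0.085, -0.996], [-1.0, -0.003, -0.001]]
contact_force: [-0.3, 1.0, 0.6]
width: 0.0004
```

```bash
python3 -m creep '{"linear":[[7,2,0],[14,3.2,0],[20,3.7,0],[26,4.2,0],[31,4.6,0],[36,5,0],[40,5.3,0],[44,5.7,0]],"yaw":[0,0,0,0,0,0,0,0]}'; python3 -m creep '{"linear":[[2,0.2,0],[4,0.3,0],[4,0.3,0]],"yaw":[0,0,0]}'
```

```text
clock: 3.85
eef_pos: [0.528, 0.0084, 0.0306]
ee_rot: [[-0.0, 0.996, 0.084], [-0.0, 0.084, -0.996], [-1.0, -0.0, 0.0]]
contact_force: [-0.6, -0.4, 0.6]
width: 0.0002
clock: 4.1
eef_pos: [0.5317, 0.0088, 0.0306]
ee_rot: [[-0.0, 0.996, 0.084], [0.0, 0.084, -0.996], [-1.0, -0.0, -0.0]]
contact_force: [-0.1, -0.5, 0.4]
width: 0.0007
```

```bash
for k in 1 2; do python3 -m creep '{"linear":[[1,0.1,0],[2,0.2,0],[2,0.2,0]],"yaw":[0,0,0]}'; done; python3 - <<'E'
from h import *
im,d=arm.camera("side");cv2.imwrite('pics/s2.png',cv2.resize(im[180:290,190:330],None,fx=5,fy=5,interpolation=cv2.INTER_CUBIC)[:,:,::-1])
E
```

```text
clock: 4.35
eef_pos: [0.5336, 0.0089, 0.0307]
ee_rot: [[0.0, 0.996, 0.084], [-0.0, 0.084, -0.996], [-1.0, 0.0, 0.0]]
contact_force: [-0.5, 1.2, -0.2]
width: 0.0002
clock: 4.6
eef_pos: [0.5357, 0.0091, 0.0307]
ee_rot: [[0.0, 0.996, 0.084], [-0.0, 0.084, -0.996], [-1.0, 0.0, 0.0]]
contact_force: [-0.9, 0.1, 0.4]
width: 0.0007
```

View pics/s2.png

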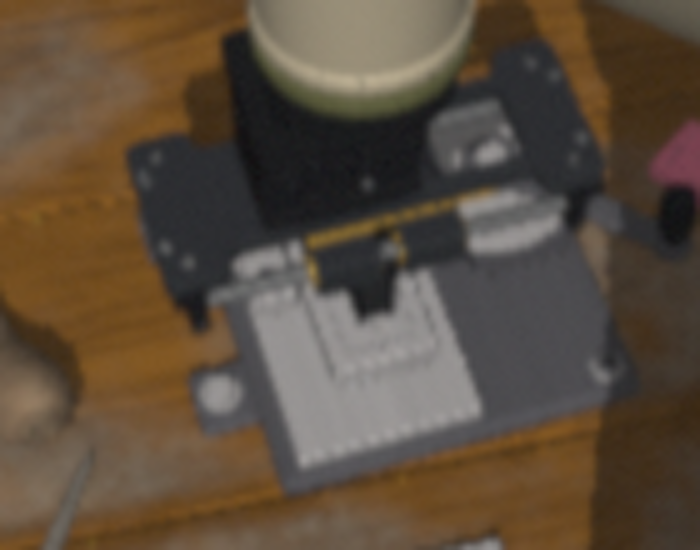

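```bash
python3 - <<'E'
from fit import *
p=[0.57854886,0.01021486,0.08363125]
f=lambda X:np.round((np.array(proj("side",X))-[190,180]+.5)*5)
print('tip',f(arm.read_state()['eef_pos']))
for x in (-.067,-.05,-.035): print(x,[f(w(p,(x,y,z))) for y in (.028,-.022) for z in (.022,.038)])
print('bedfront',f(w(p,(-.096,.052,.022))),f(w(p,(-.096,-.036,.022))))
im,d=arm.camera("top");cv2.imwrite('pics/t2.png',cv2.resize(im[160:260,220:340],None,fx=6,fy=6,interpolation=cv2.INTER_CUBIC)[:,:,::-1])
E
```

```text
tip [370. 327.]
-0.067 [array([333., 394.]), array([332., 377.]), array([436., 365.]), array([436., 347.])]
-0.05 [array([322., 364.]), array([321., 346.]), array([424., 335.]), array([424., 317.])]
-0.035 [array([313., 337.]), array([312., 319.]), array([414., 309.]), array([414., 291.])]
bedfront [301. 462.] [484. 409.]
```

View pics/t2.png

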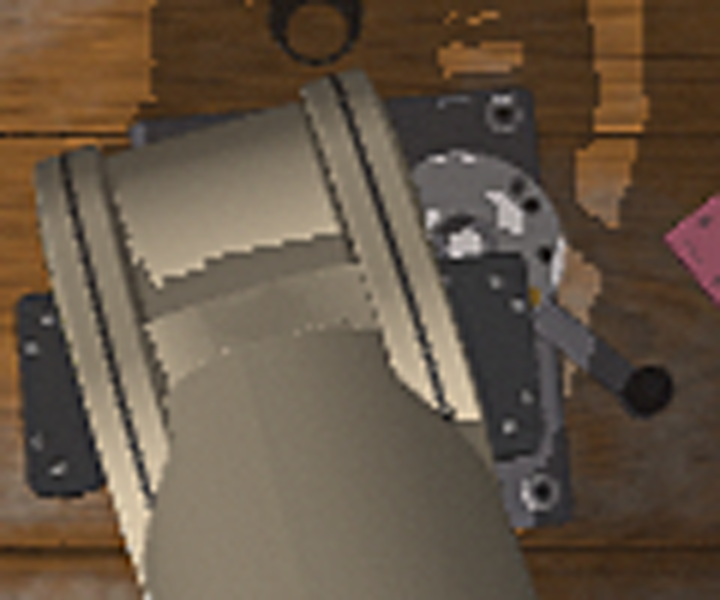

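```bash
python3 - <<'E'
from fit import *
p=[0.57854886,0.01021486,0.08363125]
im,d=arm.camera("side");i=arm.camera_info("side");R=np.array(i['R']);t=np.array(i['t'])
v,u=np.mgrid[0:420,0:560]
X=(np.stack([(u-i['cx'])/i['fx']*d,(v-i['cy'])/i['fy']*d,d],-1)-t)@R
D=X[...,:2]-p[:2];c,s=np.cos(p[2]),np.sin(p[2]);cx=1e3*(c*D[...,0]+s*D[...,1]);cy=1e3*(-s*D[...,0]+c*D[...,1]);z=1e3*X[...,2]
for y0 in (-18,3,22):
  print('y',y0)
  for x0 in range(-100,30,6):
    m=(d>0)&(abs(cy-y0)<4)&(abs(cx-x0)<3)
    print(x0,m.sum(),np.round(np.median(z[m]),0) if m.any() else '',end=' | ')
  print()
m=(d>0)&(abs(cx+44)<20)&(abs(cy-3)<20)&(z>42)&(z<70)
print('finger',m.sum(),np.median(cx[m]),cy[m].min(),cy[m].max(),z[m].min())
print(arm.read_state()['contact_force'])
E
```

```text
y -18
-100 22 10.0 | -94 19 22.0 | -88 10 23.0 | -82 73 268.0 | -76 86 285.0 | -70 42 160.0 | -64 33 39.0 | -58 15 167.0 | -52 18 169.0 | -46 8 38.0 | -40 11 39.0 | -34 8 247.0 | -28 10 452.0 | -22 11 450.0 | -16 6 448.0 | -10 8 446.0 | -4 5 440.0 | 2 2 435.0 | 8 0  | 14 0  | 20 0  | 26 0  | 
y 3
-100 26 14.0 | -94 24 23.0 | -88 51 354.0 | -82 178 300.0 | -76 34 233.0 | -70 37 164.0 | -64 51 176.0 | -58 12 41.0 | -52 33 67.0 | -46 8 38.0 | -40 0  | -34 9 452.0 | -28 6 451.0 | -22 7 449.0 | -16 5 445.0 | -10 0  | -4 0  | 2 0  | 8 0  | 14 0  | 20 0  | 26 0  | 
y 22
-100 32 17.0 | -94 28 477.0 | -88 23 477.0 | -82 107 276.0 | -76 153 296.0 | -70 60 172.0 | -64 62 176.0 | -58 30 179.0 | -52 10 38.0 | -46 9 39.0 | -40 19 452.0 | -34 15 40.0 | -28 16 449.0 | -22 7 38.0 | -16 6 240.0 | -10 0  | -4 2 38.0 | 2 4 40.0 | 8 3 39.0 | 14 0  | 20 0  | 26 0  | 
finger 34 -52.95075782166151 -14.617325136321337 11.178187918700313 42.32864668401113
[-0.19336156 -0.64801634  0.86791011]
```

```bash
python3 - <<'E'
from fit import *
p=[0.57854886,0.01021486,0.08363125]
im,d=arm.camera("side");i=arm.camera_info("side");R=np.array(i['R']);t=np.array(i['t'])
c,s=np.cos(p[2]),np.sin(p[2])
for u in (264,266):
 for v in range(226,262,1):
  z=d[v,u];X=R.T@(np.array([(u-i['cx'])/i['fx']*z,(v-i['cy'])/i['fy']*z,z])-t);D=X[:2]-p[:2]
  print(u,v,im[v,u],np.round([1e3*(c*D[0]+s*D[1]),1e3*(-s*D[0]+c*D[1]),1e3*X[2]]))
print(-R.T@t, arm.read_state()['eef_pos'])
E
```

```text
264 226 [83 69 41] [-68.   7. 148.]
264 227 [56 50 42] [-71.   8. 149.]
264 228 [51 48 47] [-72.   9. 148.]
264 229 [47 48 50] [-75.  10. 148.]
264 230 [47 47 51] [-77.  10. 149.]
264 231 [50 50 53] [-81.  12. 151.]
264 232 [47 48 52] [-80.  11. 146.]
264 233 [43 44 47] [-81.  11. 143.]
264 234 [42 43 46] [-80.  11. 138.]
264 235 [40 41 42] [-81.  12. 136.]
264 236 [39 39 41] [-80.  11. 129.]
264 237 [38 37 38] [-53.   4.  81.]
264 238 [36 38 37] [-52.   3.  75.]
264 239 [36 38 38] [-53.   4.  72.]
264 240 [36 37 38] [-54.   4.  70.]
264 241 [37 38 38] [-53.   4.  64.]
264 242 [54 54 55] [-52.   4.  58.]
264 243 [94 93 93] [-43.   1.  38.]
264 244 [125 122 122] [-46.   2.  39.]
264 245 [141 137 136] [-49.   3.  39.]
264 246 [149 145 144] [-51.   3.  38.]
264 247 [150 147 146] [-55.   5.  41.]
264 248 [144 141 141] [-56.   5.  39.]
264 249 [144 141 141] [-59.   6.  40.]
264 250 [150 147 146] [-60.   7.  38.]
264 251 [154 150 150] [-64.   8.  40.]
264 252 [158 154 153] [-65.   8.  36.]
264 253 [151 147 147] [-67.   9.  36.]
264 254 [143 141 140] [-65.   8.  28.]
264 255 [143 141 140] [
[... 972 characters left out ...]
  38.]
266 246 [150 148 146] [-52.  -1.  38.]
266 247 [148 144 143] [-55.   0.  39.]
266 248 [140 137 136] [-58.   1.  40.]
266 249 [138 134 134] [-59.   1.  37.]
266 250 [149 145 144] [-61.   2.  36.]
266 251 [162 159 157] [-63.   3.  36.]
266 252 [156 154 152] [-65.   3.  34.]
266 253 [146 143 141] [-66.   3.  31.]
266 254 [142 140 138] [-65.   3.  26.]
266 255 [145 143 141] [-67.   4.  24.]
266 256 [150 147 146] [-70.   5.  26.]
266 257 [153 151 149] [-71.   5.  23.]
266 258 [154 151 149] [-73.   6.  21.]
266 259 [154 151 150] [-78.   7.  25.]
266 260 [154 152 151] [-78.   7.  21.]
266 261 [154 151 150] [-82.   9.  24.]
[0.00983719 0.11330946 0.91688614] [0.53552233 0.00911434 0.03063776]
```

```bash
python3 -m creep '{"linear":[[-20,-1.7,0],[-45,-3.8,0],[-45,-3.8,-10],[-45,-3.8,-18],[-45,-3.8,-20],[-45,-3.8,-20]],"yaw":[0,0,0,0,0,0]}'; cat > tip.py <<'E'
from fit import *
import sys
p=[0.57854886,0.01021486,0.08363125]
im,d=arm.camera("side");i=arm.camera_info("side");R=np.array(i['R']);t=np.array(i['t'])
v,u=np.mgrid[0:420,0:560]
X=(np.stack([(u-i['cx'])/i['fx']*d,(v-i['cy'])/i['fy']*d,d],-1)-t)@R
e=arm.read_state()['eef_pos']
g=im.max(-1)
m=(d>0)&(np.linalg.norm(X[...,:2]-e[:2],axis=-1)<.022)&(X[...,2]>.01)&(X[...,2]<.12)&(g<65)
print(e,m.sum(),'z pct',np.round(1e3*np.percentile(X[m][:,2],[0,3,10,50]),0),'xy',X[m][:,:2].mean(0))
c,s=np.cos(p[2]),np.sin(p[2]);D=X[...,:2]-p[:2];cx=1e3*(c*D[...,0]+s*D[...,1]);cy=1e3*(-s*D[...,0]+c*D[...,1])
b=(d>0)&(abs(X[...,2]-.038)<.004)&(abs(cy-3)<18)&(cx<0)&(cx>-85)&(g>100)
print('blank front x',np.percentile(cx[b],[1,3,6]) if b.any() else None)
E
python3 tip.py
```

```text
clock: 5.3
eef_pos: [0.4907, 0.0055, 0.01]
ee_rot: [[-0.001, 0.996, 0.084], [0.0, 0.084, -0.996], [-1.0, -0.001, -0.001]]
contact_force: [-0.4, -0.3, -0.3]
width: 0.0003
[0.49096979 0.00558811 0.01040885] 45 z pct [38. 39. 43. 53.] xy [0.48103001 0.00289661]
blank front x None
```

```bash
python3 -m creep '{"linear":[[0,0,-5],[0,0,-8],[0,0,-8]],"yaw":[0,0,0]}'; python3 tip.py; python3 - <<'E'
from h import *
im,d=arm.camera("side");cv2.imwrite('pics/s3.png',cv2.resize(im[200:280,210:310],None,fx=7,fy=7,interpolation=cv2.INTER_CUBIC)[:,:,::-1])
E
```

```text
clock: 5.6
eef_pos: [0.4903, 0.0054, 0.002]
ee_rot: [[-0.001, 0.996, 0.085], [0.0, 0.085, -0.996], [-1.0, -0.001, -0.0]]
contact_force: [-0.0, -0.7, 0.6]
width: 0.0007
[0.49039427 0.00545643 0.00225773] 45 z pct [29. 31. 35. 46.] xy [0.48064717 0.00262522]
blank front x None
```

View pics/s3.png

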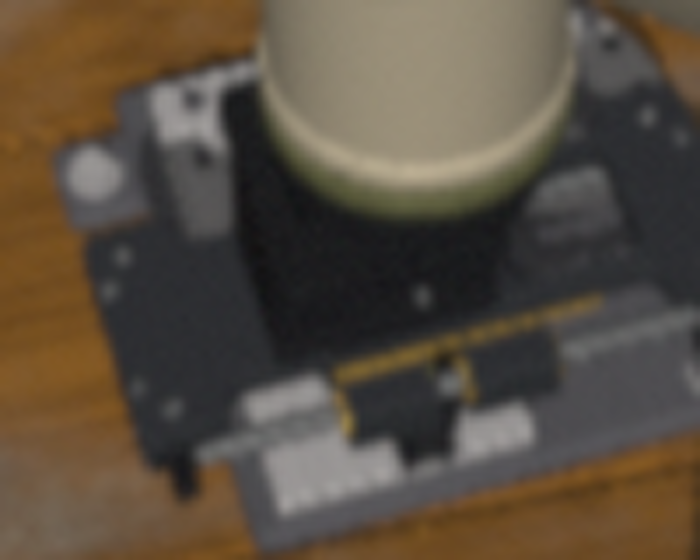

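```bash
python3 -m creep '{"linear":[[6,0.5,0],[11,0.9,0],[16,1.3,0],[21,1.7,0],[26,2.1,0],[31,2.6,0],[35,2.9,0],[35,2.9,0]],"yaw":[0,0,0,0,0,0,0,0]}'; python3 -m creep '{"linear":[[2,0.2,0],[3,0.3,0],[3,0.3,0]],"yaw":[0,0,0]}'; python3 tip.py
```

```text
clock: 6.37
eef_pos: [0.5267, 0.0084, 0.0026]
ee_rot: [[0.001, 0.996, 0.084], [0.0, 0.084, -0.996], [-1.0, 0.001, -0.0]]
contact_force: [1.1, -0.3, -0.2]
width: 0.0009
clock: 6.62
eef_pos: [0.5285, 0.0086, 0.0026]
ee_rot: [[-0.0, 0.996, 0.084], [-0.0, 0.084, -0.996], [-1.0, -0.0, 0.0]]
contact_force: [-2.8, 0.1, 0.9]
width: 0.0008
[0.52851445 0.00855019 0.00256379] 50 z pct [28. 32. 35. 49.] xy [0.51898168 0.00687817]
blank front x None
```

```bash
python3 -m creep '{"linear":[[1.5,0.1,0],[3,0.2,0],[3,0.2,0]],"yaw":[0,0,0]}';for k in 1 2; do python3 -m creep '{"linear":[[1,0.1,0],[1.5,0.1,0],[1.5,0.1,0]],"yaw":[0,0,0]}'; done
```

```text
clock: 6.92
eef_pos: [0.5319, 0.0087, 0.0026]
ee_rot: [[0.0, 0.996, 0.084], [-0.0, 0.084, -0.996], [-1.0, 0.0, 0.0]]
contact_force: [-0.7, -1.3, -0.3]
width: 0.0005
clock: 7.17
eef_pos: [0.5332, 0.0088, 0.0026]
ee_rot: [[0.0, 0.996, 0.084], [-0.0, 0.084, -0.996], [-1.0, 0.0, 0.0]]
contact_force: [-1.8, 0.7, -0.3]
width: 0.0003
clock: 7.42
eef_pos: [0.5336, 0.0089, 0.0025]
ee_rot: [[-0.002, 0.996, 0.084], [-0.0, 0.084, -0.996], [-1.0, -0.002, 0.0]]
contact_force: [-7.0, -0.7, 4.5]
width: 0.0007
```

```bash
for k in 1 2; do python3 -m creep '{"linear":[[1,0.1,0],[1.5,0.1,0],[1.5,0.1,0]],"yaw":[0,0,0]}'; done
```

```text
clock: 7.67
eef_pos: [0.5336, 0.0088, 0.0023]
ee_rot: [[-0.005, 0.996, 0.085], [-0.001, 0.085, -0.996], [-1.0, -0.005, 0.001]]
contact_force: [-13.9, -2.3, 10.6]
width: 0.0002
clock: 7.92
eef_pos: [0.5336, 0.0088, 0.0021]
ee_rot: [[-0.008, 0.996, 0.084], [-0.002, 0.084, -0.996], [-1.0, -0.008, 0.001]]
contact_force: [-21.6, -1.2, 17.0]
width: -0.0
```

```bash
python3 -m creep '{"linear":[[-6,-0.5,0],[-20,-1.7,0],[-45,-3.8,10],[-60,-30,40],[-70,-60,60],[-70,-60,60]],"yaw":[0,0,0,0,0,0]}'; python3 - <<'E'
from fit import *
p=[0.57854886,0.01021486,0.08363125]
im,d=arm.camera("top");cv2.imwrite('pics/t4.png',cv2.resize(im[160:260,220:340],None,fx=6,fy=6,interpolation=cv2.INTER_CUBIC)[:,:,::-1])
im,d=arm.camera("side");cv2.imwrite('pics/s4.png',cv2.resize(im[180:290,190:330],None,fx=5,fy=5,interpolation=cv2.INTER_CUBIC)[:,:,::-1])
for k in ('lever_grip','lever_pivot','blank_centre'):
  for c in ('top','side'):
    for m in arm.mark_of(k,c)[:2]: print(c,k,m['score'],ray(c,m['pixel'],{'lever_grip':.076,'lever_pivot':.046,'blank_centre':.03}[k]))
f=lambda X:np.round((np.array(proj("side",X))-[190,180]+.5)*5)
print('home front top',[f(w(p,(-.035,y,.038))) for y in (.028,-.022)])
pv=w(p,(.012,-.076,0))[:2]
for a in range(0,80,6):
  th=np.radians(a-135)+p[2];u=np.array([-np.sin(th),np.cos(th)]);print(a,np.round(1e3*(pv+.095*np.array([np.cos(th),np.sin(th)])-.019*u),1))
E
```

```text
clock: 8.42
eef_pos: [0.4687, -0.0567, 0.0664]
ee_rot: [[0.006, 0.997, 0.079], [-0.004, 0.079, -0.997], [-1.0, 0.005, 0.004]]
contact_force: [2.2, -1.7, 0.2]
width: 0.0004
top lever_grip 0.4 [0.56925547 0.00771079 0.076     ]
side lever_grip 0.54 [ 0.53751427 -0.12800382  0.076     ]
top lever_pivot 0.56 [ 0.59624536 -0.06611218  0.046     ]
side lever_pivot 0.39 [0.4231567 0.1776667 0.046    ]
top blank_centre 0.94 [0.58106989 0.01657249 0.03      ]
top blank_centre 0.89 [ 0.44035854 -0.19706616  0.03      ]
side blank_centre 0.88 [ 0.42408563 -0.20269308  0.03      ]
side blank_centre 0.69 [0.58652601 0.01021285 0.03      ]
home front top [array([312., 319.]), array([414., 291.])]
0 [ 521.  -124.8]
6 [ 527.7 -132.4]
12 [ 535.2 -139.3]
18 [ 543.4 -145.3]
24 [ 552.1 -150.4]
30 [ 561.3 -154.6]
36 [ 570.9 -157.9]
42 [ 580.8 -160.1]
48 [ 590.9 -161.2]
54 [ 601.1 -161.3]
60 [ 611.1 -160.3]
66 [ 621.1 -158.3]
72 [ 630.8 -155.3]
78 [ 640.1 -151.2]
```

View pics/s4.png

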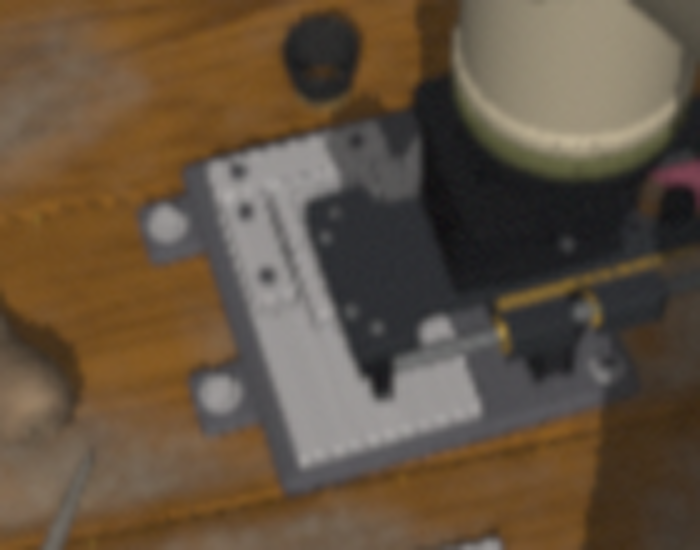

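```bash
python3 -m creep '{"linear":[[5,-8,0],[10,-16,0],[15,-25,0],[20,-33,-5],[25,-41,-13],[29,-48,-20],[29,-48,-26],[29,-48,-26]],"yaw":[-7,-14,-21,-28,-35,-42,-45,-45]}'; python3 tip.py
```

```text
clock: 9.48
eef_pos: [0.4958, -0.0984, 0.035]
ee_rot: [[-0.003, 0.763, -0.647], [0.001, -0.647, -0.763], [-1.0, -0.003, 0.001]]
contact_force: [-0.1, 0.2, 0.4]
width: 0.0004
[ 0.49607113 -0.09810043  0.03570507] 114 z pct [11. 12. 13. 68.] xy [ 0.49128108 -0.09630298]
blank front x [-34.66480403 -34.0515898  -33.70624209]
```

```bash
python3 -m creep '{"linear":[[10,-12,5],[20,-22,5],[25,-27,5],[31,-34,5],[39,-41,5],[39,-41,5]],"yaw":[0,0,0,6,12,12]}'; python3 - <<'E'
from h import *
im,d=arm.camera("side");cv2.imwrite('pics/s5.png',cv2.resize(im[180:290,230:370],None,fx=5,fy=5,interpolation=cv2.INTER_CUBIC)[:,:,::-1])
E
```

```text
clock: 10.03
eef_pos: [0.5355, -0.1394, 0.0414]
ee_rot: [[-0.002, 0.885, -0.466], [0.001, -0.466, -0.885], [-1.0, -0.002, -0.0]]
contact_force: [-5.6, 3.7, 2.7]
width: 0.0001
```

View pics/s5.png

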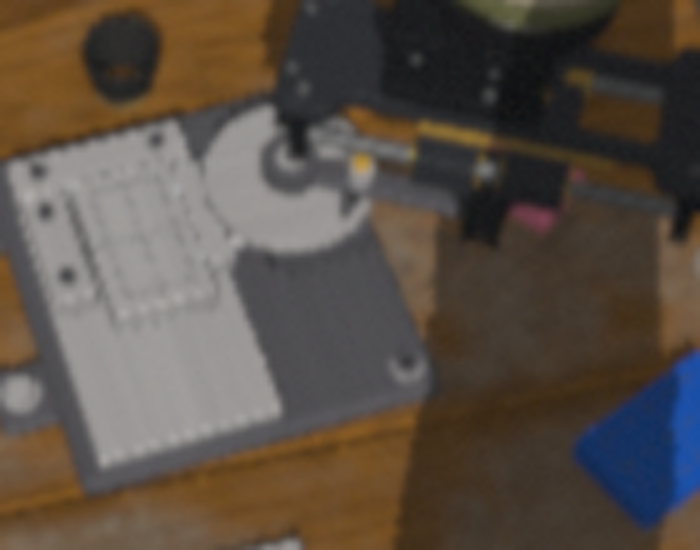

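```bash
python3 -m creep '{"linear":[[5.4,-4.1,0],[11,-7.8,0],[17,-11,0],[23,-14,0],[29,-16.5,0],[36,-18.6,0],[36,-18.6,0]],"yaw":[4,8,12,16,20,24,24]}'
```

```text
clock: 10.67
eef_pos: [0.5722, -0.1581, 0.0416]
ee_rot: [[0.001, 0.997, -0.071], [0.0, -0.071, -0.997], [-1.0, 0.001, -0.0]]
contact_force: [0.1, 0.4, 1.2]
width: 0.0004
```

```bash
python3 -m creep '{"linear":[[7,-1.7,0],[13,-2.7,0],[20,-3.3,0],[27,-3.5,0],[33.5,-3.2,0],[40,-2.4,0],[46,-1.3,0],[46,-1.3,0]],"yaw":[4,8,12,16,20,24,28,28]}';  python3 -m creep '{"linear":[[4,0.9,0],[8,2,0],[12,3.3,0],[12,3.3,0]],"yaw":[2,4,6,6]}'
```

```text
clock: 11.33
eef_pos: [0.618, -0.1586, 0.0417]
ee_rot: [[0.001, 0.914, 0.405], [0.001, 0.405, -0.914], [-1.0, 0.001, -0.0]]
contact_force: [0.5, 0.3, 0.5]
width: 0.0007
clock: 11.67
eef_pos: [0.6296, -0.1556, 0.0417]
ee_rot: [[0.0, 0.869, 0.496], [0.0, 0.496, -0.869], [-1.0, 0.0, -0.0]]
contact_force: [-0.5, -0.4, -0.5]
width: 0.0006
```

```bash
for k in 1 2 3; do python3 -m creep '{"linear":[[1,0.6,0],[2,1.2,0],[2,1.2,0]],"yaw":[0.5,1,1]}'; done
```

```text
clock: 11.92
eef_pos: [0.6314, -0.1551, 0.0417]
ee_rot: [[0.0, 0.859, 0.512], [-0.0, 0.512, -0.859], [-1.0, -0.0, 0.0]]
contact_force: [0.3, -1.1, 0.4]
width: 0.0007
clock: 12.17
eef_pos: [0.6337, -0.1539, 0.0417]
ee_rot: [[0.0, 0.849, 0.528], [0.0, 0.528, -0.849], [-1.0, 0.0, 0.0]]
contact_force: [-0.1, -1.3, -0.4]
width: 0.0005
clock: 12.42
eef_pos: [0.6356, -0.1531, 0.0416]
ee_rot: [[-0.0, 0.84, 0.543], [-0.0, 0.543, -0.84], [-1.0, -0.0, 0.0]]
contact_force: [-0.2, -0.9, 0.2]
width: 0.0009
```

```bash
for k in 1 2 3; do python3 -m creep '{"linear":[[1,0.6,0],[2,1.2,0],[2,1.2,0]],"yaw":[0,0,0]}'; done
```

```text
clock: 12.67
eef_pos: [0.6359, -0.1529, 0.0415]
ee_rot: [[-0.004, 0.841, 0.541], [-0.002, 0.541, -0.841], [-1.0, -0.004, -0.001]]
contact_force: [-8.8, -3.0, 6.4]
width: 0.0005
clock: 12.92
eef_pos: [0.636, -0.1529, 0.0414]
ee_rot: [[-0.008, 0.841, 0.541], [-0.003, 0.541, -0.841], [-1.0, -0.008, -0.002]]
contact_force: [-19.0, -5.0, 12.2]
width: 0.0004
clock: 13.17
eef_pos: [0.636, -0.1529, 0.0413]
ee_rot: [[-0.012, 0.842, 0.54], [-0.004, 0.54, -0.842], [-1.0, -0.012, -0.003]]
contact_force: [-27.8, -7.6, 18.5]
width: 0.0004
```

```bash
python3 -m creep '{"linear":[[-6,-4,0],[-15,-9,0],[-30,-25,5],[-45,-60,30],[-60,-95,60],[-75,-130,90],[-85,-160,100],[-95,-195,100]],"yaw":[0,0,0,0,0,0,0,0]}'; python3 -m creep '{"linear":[[-10,-40,0],[-20,-80,0],[-30,-120,0],[-30,-120,0]],"yaw":[0,0,0,0]}'; python3 - <<'E'
from fit import *
p=[0.57854886,0.01021486,0.08363125]
for c,(y0,x0) in dict(top=(160,220),side=(180,210)).items():
  im,d=arm.camera(c);cv2.imwrite(f'pics/{c}6.png',cv2.resize(im[y0:y0+100,x0:x0+130],None,fx=6,fy=6,interpolation=cv2.INTER_CUBIC)[:,:,::-1])
  for m in arm.mark_of('lever_grip',c)[:1]:
    X=ray(c,m['pixel'],.076);pv=w(p,(.012,-.076,0))
    print(c,m['score'],X,'lever',np.arctan2(*(X-pv)[[1,0]])-p[2]+np.radians(135))
  for m in arm.mark_of('blank_centre',c)[:4]: 
    X=ray(c,m['pixel'],.03)
    if X[0]>.55 and X[1]>-.05: print('blank',X,'home expect',w(p,(.005,.005,.03)))
E
python3 tip.py
```

```text
clock: 13.83
eef_pos: [0.5485, -0.343, 0.1459]
ee_rot: [[0.006, 0.839, 0.544], [-0.003, 0.544, -0.839], [-1.0, 0.004, 0.005]]
contact_force: [1.1, -0.8, -0.4]
width: 0.0004
clock: 14.17
eef_pos: [0.5114, -0.4725, 0.1405]
ee_rot: [[-0.002, 0.846, 0.533], [-0.004, 0.533, -0.846], [-1.0, -0.004, 0.002]]
contact_force: [-1.4, -1.1, -0.2]
width: 0.0002
top 0.54 [ 0.65066985 -0.14534035  0.076     ] lever 1.289188539335505
blank [0.57723377 0.01303735 0.03      ] home expect [0.58311372 0.01561505 0.03      ]
side 0.67 [ 0.64680445 -0.1471783   0.076     ] lever 1.2453139025005189
blank [0.57738642 0.01754909 0.03      ] home expect [0.58311372 0.01561505 0.03      ]Traceback (most recent call last):
  File "tip.py", line 10, in <module>
    print(e,m.sum(),'z pct',np.round(1e3*np.percentile(X[m][:,2],[0,3,10,50]),0),'xy',X[m][:,:2].mean(0))
                                         ~~~~~~~~~~~~~^^^^^^^^^^^^^^^^^^^^^^^
    return _quantile_unchecked(
        a, q, axis, out, overwrite_input, method, keepdims, weights)
    return _ureduce(a,
                    func=_quantile_ureduce_func,
    ...<5 lines>...
                    overwrite_input=overwrite_input,
                    method=method)
    r = func(a, **kwargs)
    result = _quantile(arr,
                       quantiles=q,
    ...<2 lines>...
                       out=out,
                       weights=wgt)
    slices_having_nans = np.isnan(arr[-1, ...])
                                  ~~~^^^^^^^^^
IndexError: index -1 is out of bounds for axis 0 with size 0
```

View pics/top6.png

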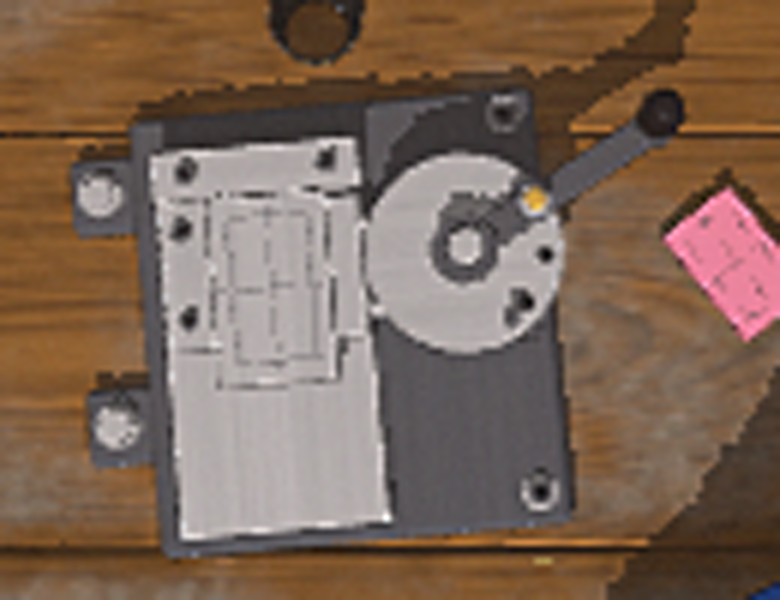

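View pics/side6.png

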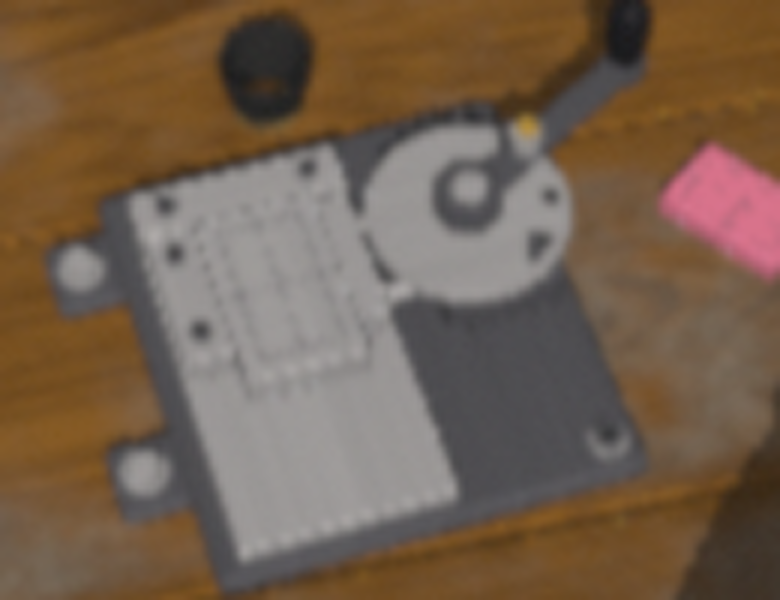

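```bash
python3 - <<'E'
from fit import *
p=[0.57854886,0.01021486,0.08363125];c,s=np.cos(p[2]),np.sin(p[2])
for q in [(218,387),(340,378)]:
    D=(ray("top",(q[0]/6+220-.5,q[1]/6+160-.5),.038)[:2]-p[:2])*1e3;print(c*D[0]+s*D[1],-s*D[0]+c*D[1])
print(arm.close_job())
E
```

```text
-34.33393993499409 32.172690380706214
-35.082108734197114 -18.698447495000885
the job is handed in; nothing more can be done
None
```

The blank is home against the end stop and the cam lever is at its second notch, so the jaw holds the blank against the fence. I handed the job in at about 14.5 s with the arm clear.

**Blank:** I pushed it with the shut fingertips until it would not move further, at about 22 N. On the last top picture its front face is at clamp x -34.3 and -35.1 mm, against -35 mm when home. No gap shows at the stop or the fence.

**Lever:** I pushed the grip round past both humps to the hard stop, at about 28 N along the push. After I let go, the lever read 1.29 rad from the top camera and 1.25 rad from the side camera. The side value is just under the 1.26–1.30 rest band, by an amount within its error.

**Tools:** None of my moves registered contact with a loose item, and the loupe and pink look-alike still in view at the end looked unmoved. I did not re-measure the other tools.

**What went wrong or disagreed:**
- **First push missed:** The fingertips really sat about 27 mm higher than the reported tool height, so the first push passed over the blank without touching it. I found this in the side camera's depth and went lower.
- **Blank centre marks:** At the end the network's marks for the blank's centre were about 6 mm short of the home position. I trusted the measured edges and the solid stop over these.
- **Last script:** The final run of my fingertip-check script failed with an error because the fingers were out of its view. It changed nothing.

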